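# Vent and open the adhesive pressure pot

## Robot

A 7-joint arm with a two-finger parallel gripper is mounted at the origin on the work surface. World frame = base frame: x ahead of the robot, y to its left, z up, the work surface at z = 0. Lengths are in mm, angles in rad, forces in N, time in s.
With the tool pointing down it reaches from about 400 to 875 mm from the base axis. Payload 4.4 kg.
Tool frame: the origin (TCP) lies midway between the tips of the shut fingers; the grasp point (between the pads) lies 19 mm behind it; x points along the fingers, z is the direction in which the jaws open and shut, and the axes are right-handed (so a half turn about x gives the same grasp; the last joint's range is limited). The gripper opens to 85 mm and grips with 20 to 120 N. Pads are 22 mm wide; open, the fingers measure 114 mm over their backs; the gripper's body (76 mm by 85 mm) begins 54 mm behind the grasp point. The pads swing forward as they close: fully open they stand 13 mm farther back than shut.
Start: joints at [-1.408, 0.628, 0.038, 1.517, -0.027, 0.996, -0.02], TCP at [147.4, 633.081, 231.313] pointing down, gripper open.
Joint ranges: [-3.06, 3.06], [-0.37, 2.12], [-1.25, 1.32], [0.18, 2.47], [-1.1, 4.24], [0.23, 1.98], [-2.94, 2.94]. Speed limits (rad/s): [2.57, 2.57, 3.14, 3.14, 3.14, 3.14, 3.14].

## Interface

Orientations are given as [roll, pitch, yaw] about the fixed x, y, z axes, in that order (R = Rz(yaw) Ry(pitch) Rx(roll)).
In Python, from cell import ctrl gives the robot as it stands. The module is installed in compiled form; this text tells all that it offers.
- The arm moves only by the tool servo_tool, never from a script. Its argument "rows" is a list of rows, each an object of numbers: "dx", "dy", "dz": the shift along the tool's x, y, z in units of 750 mm (1.0 is 750 mm); "wx", "wy", "wz": the turn, a rotation vector about the tool's x, y, z in units of 6 degrees (1.0 is 6 degrees); "fingers": the closure, from 0 (fully open) to 1 (shut). In form: [{"dx": .., "dy": .., "dz": .., "wx": .., "wy": .., "wz": .., "fingers": ..}, ...]. A call has 1 to 5 rows; each row shifts and turns the commanded pose from where the row before left it, along the tool's axes as they then stand; what a row does not reach is not made up. A row lasts 1/8 s, in which the tool goes at most 62.5 mm and 10.7 degrees, less where a joint would pass 70% of its speed; a pose out of reach is approached as far as the arm can. A call with a number of a shift or a turn outside -1 to 1 is refused whole. A call with a gripper value outside its range is refused whole. The fingers move at their own pace and stop on an object; the grip force is fixed at half the most. Time passes only in rows, so rows that do not move let the fingers close. It gives the time, the measured TCP pose, the force and the opening at its end, in the units of the state.
- ctrl.read_state(): the state, without advancing time (a new reading comes with each control period).
- ctrl.get_image(name): name is "side" or "top" or "wrist"; returns the picture (400x640x3 uint8, red, green, blue); there is no depth.
- ctrl.camera_info(name): a dict with "fovy" (degrees; the focal length in pixels is half the picture's height over the tangent of half this angle, whatever the lens; pixels are square), "cx", "cy" (the principal point, pixels), "R" (3x3) and "t" (3): a world point X has camera coordinates R X + t. Camera axes: x right, y down, z forward; pixel columns grow to the right and rows downward; lengths in mm; the calibration is good to about 2 mm. A picture is of the moment at which its call begins: read the wrist's pose just before it. camera_info takes no time and is no camera call; for the wrist camera it gives the pose at the moment of the call.
- ctrl.finish_job(): hands the job in, once; it reports no verdict.
Trained networks look in the newest picture that a camera, given by its name, has taken for a name from the list of things; names that differ only in an ending like _2 or _b are one class to them, and where a whole thing is asked for, a point or a joint stands for the part that bears it (a point fixed in the world has none). Each returns a list of dicts, best first, with "conf" (0 to 1); they miss things now and then, are a little off and sometimes report something else, mostly with a low value. They report only what shows in the picture. A call takes as long as a camera call. They do not tell look-alikes from the thing itself.
- ctrl.search_frame(label, camera): "extent" ([centre column, centre row, width, height] in pixels, round what is visible of it).
- ctrl.silhouettes(label, camera): "region" (400x640 bool, what is visible of it) and "extent" ([centre column, centre row, width, height] in pixels, round what is visible of it).
- ctrl.mark_of(label, camera): "point" ([column, row] in pixels: a listed point, or the origin of a listed thing).
The state is a dict: "clock": time; "qpos": joint angles; "qd": joint speeds; "tau": joint torques, N m; "eef_pos": TCP position; "tool_rot": TCP orientation; "force": force on the tool from outside, world axes, zero at the start; "torque": the same for the moment, N m; "width": finger opening in mm.
Only numpy, scipy, OpenCV 4.12 (cv2) and the standard library are available. Lean on these libraries where they do the work, as an engineer would, in place of code of your own. Each camera call takes 0.05 s, during which the arm holds its last target.

## Task

Open the adhesive pot on the loudspeaker bench: turn its winged pressure cap anticlockwise, gently, until you feel the first stop, then press it down against its spring and turn it on past the stop until it springs up free. Lift the cap off and set it down upright in the shallow steel tray. Never force the cap against its stops, do not drop it, and leave everything else on the bench where it is.

Things in the scene. Friction and masses are not known exactly. Their poses are not given: they have to be found in the camera images.
- pot: Fixed aluminium pressure pot, 130 mm across, on a round foot 150 mm across; shoulder at 120 mm, then a neck 60 mm across, rim 160 mm above the bench. Origin: centre of the foot's underside, on the neck's axis, z up. Its x axis is where the cap's x axis points (within 0.1 rad) when tight; outlet cock at -x, gauge at +y, both below 85 mm. Over 35 N between cap and pot is damage.
- pot_neck (a point): Centre of the mouth of the pot's neck, on its axis at the height of the rim (160 mm above the bench). All the angles given here are of the cap's x axis from the pot's x axis, anticlockwise seen from above.
- pot_track (a point): Point on the neck's axis 150 mm above the bench, amid the hidden bayonet track. Turned anticlockwise, the cap meets the first stop between 0.22 and 0.76 rad: where exactly differs each time and can only be felt. Before it a ledge lets the cap down only 2 mm; within 0.07 rad of the stop it can be pressed down: 4 mm at least (aim for 5 to 6) to pass under the stop. It bottoms at 8 mm.
- pot_seat (a point): Point on the neck's axis 140 mm above the bench, where the cap's foot rests on a spring. Kept pressed, the cap clears the stop 0.48 rad beyond it; its lugs are free of the track between 1.21 and 1.43 rad, where a hard end wall stands (aim for 1.32). Let up there, the spring lifts it 5 mm and it can be drawn straight up. The spring pushes up with about 7 N, and 0.9 N more per mm pressed.
- cap: Loose pressure cap, about 0.2 kg, closed at the start: steel stem 32 mm across, 28 mm long, with two lugs reaching 25 mm from the axis; on it a ribbed steel disc 68 mm across (28 to 36 mm above the stem's foot; ribs down to 21 mm); on that a straight black wing to grip, 56 mm long (cap x), 14 mm thick (cap y), 36 to 62 mm above the foot. Origin: centre of the stem's foot, z up, 140 mm above the bench when closed.
- cap_wing (a point): Middle of the cap's wing, on the cap's axis, 49 mm above the cap's origin and 13 mm below the wing's top. Turning takes under 0.1 N m by friction; held by the wing, against a stop the moment rises by some 0.2 N m in 0.01 rad, and 0.5 N m there is already too much.
- tray: Fixed shallow square steel tray, 150 x 150 mm outside, walls 4 mm thick and 18 mm high, floor 4 mm thick. Origin: centre of the underside, z up.
- tray_in (a point): Centre of the tray's inner floor.
- speaker_a: Small loose black loudspeaker, 76 mm across, 37 mm high, between the pot and the tray; a bystander, to be left where it is. Origin: centre of the underside, z up.
- speaker_b: Larger loose black loudspeaker, 90 mm across, 37 mm high, beyond the pot and tray; a bystander, to be left where it is. Origin: centre of the underside, z up.
- magnet_ring: Loose dark steel magnet ring, 60 mm across, 12 mm high, between the pot and the tray; a bystander, to be left where it is. Origin: centre of the underside, z up.
- driver: Loose screwdriver with a black handle, lying; a bystander, to be left where it is.
- thinner: Loose white plastic bottle, 56 mm across, 150 mm high; a bystander, to be left where it is. Origin: centre of the underside, z up.
- spray_can: Loose bare aluminium spray can, 54 mm across, 170 mm high; a bystander, to be left where it is. Origin: centre of the underside, z up.
- frame_ring: Loose flat steel frame ring, 90 mm across, 6 mm high, on the robot's side; a bystander, to be left where it is. Origin: centre of the underside, z up.
Mind the look-alikes: they are no part of the job. There is more than one size of the pot; the one meant has the size given above.

How it is judged:
By the outcome, as a careful person would: the job done as asked, in the order asked, and still so for the second after the job is handed in, with the robot touching nothing.
It also fails if it takes over 72 s, if anything falls off the work surface, if the arm or the gripper's body presses on something with over 40 N, if the wrist force passes 120 N, or if a joint passes its speed limit or range.

## Working session

There is one attempt and no reset: what is moved stays moved. The work goes in short steps, Python scripts to look and compute and a tool call to move; the robot and the scene stay as the last step left them, time stands still between calls to the robot, and variables do not carry over. Pictures are saved under pics/ and viewed, and the job is handed in when it is done.

Besides the shell and the picture viewer there is one more tool, called after "Emit:" as name(argument=value, ...), one argument or row to a line, values as JSON. servo_tool: Moves the arm, as the interface text tells. Its arguments: {"type":"object","properties":{"rows":{"type":"array"}},"required":["rows"]}

```bash
mkdir -p pics; ls
cat > h.py <<'E'
from cell import ctrl
import numpy as np, cv2
def save(n,f):
    im=ctrl.get_image(n); cv2.imwrite('pics/'+f,im[:,:,::-1]); return im
def cam(n):
    c=ctrl.camera_info(n); f=200/np.tan(np.radians(c['fovy'])/2)
    return f,c['cx'],c['cy'],np.array(c['R']),np.array(c['t'])
def proj(n,X):
    f,cx,cy,R,t=cam(n); p=R@np.array(X,float)+t; return np.array([cx+f*p[0]/p[2],cy+f*p[1]/p[2]])
def back(n,uv,z):
    f,cx,cy,R,t=cam(n); d=R.T@np.array([(uv[0]-cx)/f,(uv[1]-cy)/f,1]); o=-R.T@t
    return o+d*(z-o[2])/d[2]
E
python3 - <<'E'
from h import *
s=ctrl.read_state(); print(s)
for n in ['side','top','wrist']:
    save(n,n+'0.png'); c=ctrl.camera_info(n); print(n,c)
    for l in ['pot','cap','tray','pot_neck','cap_wing','tray_in']:
        try:
            print(l,[(np.round(d['point'],1).tolist(),round(d['conf'],2)) for d in ctrl.mark_of(l,n)][:4])
        except Exception as e: print(l,e)
print(ctrl.read_state()['clock'])
E
```

```text
pics
{'clock': 0.0, 'qpos': array([-1.40781839,  0.6293489 ,  0.03840899,  1.51843097, -0.02700463,
        0.99628634, -0.0200139 ]), 'qd': array([ 4.75740127e-05, -1.55388754e-03,  7.03079660e-05, -7.09557394e-04,
       -1.25319024e-03,  3.63201284e-05, -1.06722323e-03]), 'tau': array([ 1.92234529e-04, -5.63405836e+01,  1.22603294e+00, -1.93442094e+01,
        1.08843483e-02,  1.08884485e-02,  2.43237008e-05]), 'eef_pos': array([147.21609483, 632.43472667, 230.36655327]), 'tool_rot': array([-3.13951659,  1.56883963, -1.79748938]), 'force': array([0.13008929, 0.04619092, 0.53337729]), 'torque': array([-0.00881749,  0.01409767, -0.01981548]), 'width': 85.39736930839258}
side {'fovy': 56.657285845589726, 'cx': 326.08158225629535, 'cy': 202.21595711957528, 'R': array([[-0.99938825, -0.03147216, -0.0152523 ],
       [-0.0106104 ,  0.68840571, -0.72524823],
       [ 0.0333249 , -0.72464273, -0.68831851]]), 't': array([484.45242785, 162.40585226, 920.43221971])}
pot [([406.2, 198.6], 0.97), ([436.4, 355.2], 0.92), ([297.1, 340.0], 0.85)]
cap [([292.7, 305.4], 0.91), ([212.2, 326.8], 0.22
[... 568 characters left out ...]
 0.6)]
cap [([192.8, 190.9], 0.67), ([279.6, 226.3], 0.51)]
tray [([351.8, 218.8], 0.83), ([275.8, 264.9], 0.48), ([283.8, 174.1], 0.17)]
pot_neck [([190.8, 184.7], 0.94), ([156.8, 323.6], 0.76), ([397.0, 327.6], 0.69)]
cap_wing [([184.3, 186.5], 0.59)]
tray_in [([352.9, 221.4], 0.76)]
wrist {'fovy': 70.22651294870283, 'cx': 325.2980023477085, 'cy': 201.43496661093363, 'R': array([[ 2.27626276e-01,  9.73748481e-01, -4.17450976e-04],
       [ 9.21528464e-01, -2.15280628e-01,  3.23171071e-01],
       [ 3.14597470e-01, -7.39469204e-02, -9.46340470e-01]]), 't': array([-649.30888618,  -41.2979627 ,  381.37203977])}
pot [([85.1, 288.8], 0.86)]
cap []
tray []
pot_neck []
cap_wing []
tray_in []
1.05
```

View pics/side0.png

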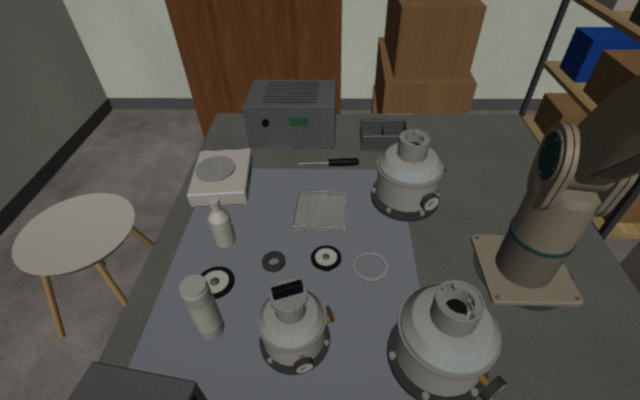

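View pics/top0.png

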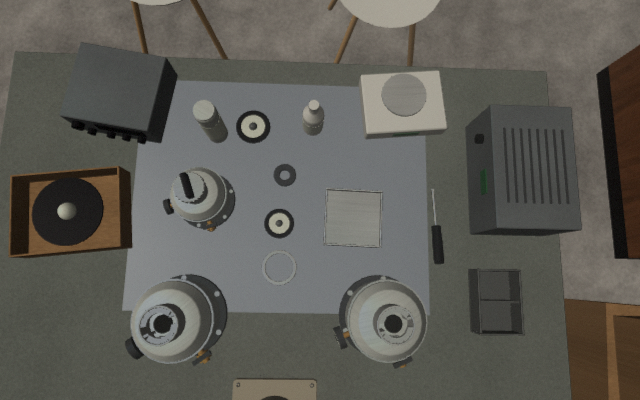

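View pics/wrist0.png

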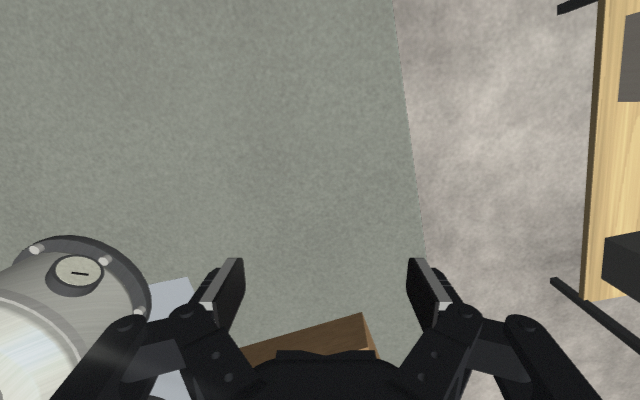

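Run:
```python
from h import *
a=cv2.imread('pics/top0.png')[140:250,140:260]; b=cv2.imread('pics/side0.png')[270:380,240:360]
im=np.hstack([cv2.resize(a,None,fx=3.6,fy=3.6,interpolation=cv2.INTER_CUBIC)[:396],cv2.resize(b,None,fx=3.2,fy=3.6,interpolation=cv2.INTER_CUBIC)[:396]])
im=im[:,:800]; im=np.clip(im*1.5,0,255); cv2.imwrite('pics/crop0.png',im)
# triangulate
def ray(n,uv):
    f,cx,cy,R,t=cam(n); d=R.T@np.array([(uv[0]-cx)/f,(uv[1]-cy)/f,1]); return -R.T@t, d/np.linalg.norm(d)
def tri(a,b):
    A=np.zeros((3,3));v=np.zeros(3)
    for o,d in (a,b):
        P=np.eye(3)-np.outer(d,d);A+=P;v+=P@o
    return np.linalg.solve(A,v)
for n,p,q in [('pot',(297.1,340),(207.2,199)),('cap',(292.7,305.4),(192.8,190.9)),('wing',(286.3,288),(184.3,186.5)),('neck',(284.8,297.5),(190.8,184.7)),('tray',(321.4,211.7),(351.8,218.8)),('tray_in',(317.8,206.5),(352.9,221.4))]:
    print(n,tri(ray('side',p),ray('top',q)).round(1))
print(back('top',(184.3,186.5),189),back('side',(286.3,288),189),back('top',(207.2,199),0),back('side',(297.1,340),0))
for p in [(326,189),(383,190),(324,246),(381,247)]: print(back('top',p,18).round(1))
for l,n in [('speaker_a','top'),('magnet_ring','top'),('spray_can','top'),('thinner','top'),('speaker_b','top')]: print(l,[(np.round(d['point'],1).tolist(),round(d['conf'],2),back('top',d['point'],0).round()) for d in ctrl.mark_of(l,n)][:2])
```

```text
pot [544.4 197.5  -4.8]
cap [540.9 198.1 135.2]
wing [543.1 200.4 195.6]
neck [552.2 196.8 159.5]
tray [ 503.8 -187.1    1.1]
tray_in [ 504.3 -188.5   18.9]
[541.39390314 202.30719154 189.        ] [547.25157731 195.61260349 189.        ] [547.05262778 196.19365068   0.        ] [540.44438916 200.36575868   0.        ]
[ 578.8 -116.3   18. ]
[ 580.1 -267.6   18. ]
[ 429.  -113.6   18. ]
[ 429.5 -261.4   18. ]
speaker_a [([252.0, 128.6], 0.82, array([745.,  88.,   0.])), ([280.1, 224.9], 0.69, array([483.,   2.,   0.]))]
magnet_ring [([285.0, 173.2], 0.65, array([623.,  -6.,   0.]))]
spray_can [([281.2, 264.8], 0.74, array([379.,  -4.,   0.])), ([217.3, 133.7], 0.61, array([727., 181.,   0.]))]
thinner [([312.2, 124.4], 0.59, array([762., -76.,   0.]))]
speaker_b [([252.0, 128.6], 0.82, array([745.,  88.,   0.])), ([280.1, 224.9], 0.69, array([483.,   2.,   0.]))][ WARN:0@0.076] global loadsave.cpp:1063 imwrite_ Unsupported depth image for selected encoder is fallbacked to CV_8U.
```

View pics/crop0.png

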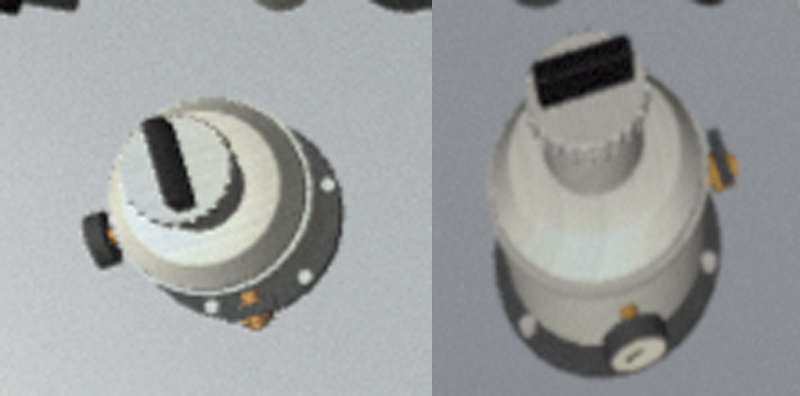

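```bash
cat >> h.py <<'E'
from scipy.spatial.transform import Rotation as Ro
def pose():
    s=ctrl.read_state(); return np.array(s['eef_pos']),Ro.from_euler('xyz',s['tool_rot']).as_matrix(),s
def plan(X,psi,flip=None):
    "world delta to target TCP X, jaw axis perpendicular to cap x at yaw psi; prints tool-frame shift(units) and turn(units)"
    p,R,s=pose(); xt=np.array([0,0,-1.])
    best=None
    for sg in (1,-1):
        z=sg*np.array([-np.sin(psi),np.cos(psi),0]); Rt=np.stack([xt,np.cross(z,xt),z],1)
        w=Ro.from_matrix(R.T@Rt).as_rotvec()
        if best is None or np.linalg.norm(w)<np.linalg.norm(best[0]): best=(w,sg)
    d=R.T@(np.array(X)-p)
    dt=Rt=None
    print('shift units',(d/750).round(4),'mm',d.round(1),'turn units',(best[0]/np.radians(6)).round(3),'sg',best[1])
def tri2(uvs):
    A=np.zeros((3,3));v=np.zeros(3)
    for n,uv in uvs:
        f,cx,cy,R,t=cam(n); d=R.T@np.array([(uv[0]-cx)/f,(uv[1]-cy)/f,1]); d/=np.linalg.norm(d); o=-R.T@t
        P=np.eye(3)-np.outer(d,d);A+=P;v+=P@o
    return np.linalg.solve(A,v)
E
python3 - <<'E'
from h import *
p,R,s=pose(); print(p,R.round(3))
plan([544,198,290],0.35)
f,cx,cy,Rc,t=cam('wrist'); o=-Rc.T@t; print('cam in tool', R.T@(o-p), (R.T@Rc.T).round(3))
print('cock',tri2([('top',(211.4,228.9)),('side',(330.6,315.8))]))
print('gauge',tri2([('top',(140+98/3.6,140+240/3.6)),('side',(240+(638-432)/3.2,270+350/3.6))]))
z=202
for uv in [(140+148/3.6,140+120/3.6),(140+188/3.6,140+208/3.6),(140+162/3.6,140+116/3.6),(140+174/3.6,140+210/3.6)]: print(back('top',uv,z))
for uv in [(532,66),(630,36),(635,76),(541,104)]: print(back('side',(240+(uv[0]-432)/3.2,270+uv[1]/3.6),202))
E
```

```text
[147.41034447 633.07965296 231.3093726 ] [[-0.    -0.974  0.227]
 [ 0.     0.227  0.974]
 [-1.     0.    -0.   ]]
shift units [-0.0783 -0.6466 -0.445 ] mm [ -58.7 -484.9 -333.8] turn units [-5.528  0.    -0.   ] sg 1
cam in tool [-142.64191946   83.60848659   -0.48254641] [[ 0.    -0.323  0.946]
 [-0.001 -0.946 -0.323]
 [ 1.    -0.001 -0.001]]
cock [466.40342642 169.34939094  47.89076082]
gauge [515.84373689 280.1997748   55.12826813]
[567.63193543 207.37534204 202.        ]
[514.62652354 179.89433922 202.        ]
[570.33176347 199.25023543 202.        ]
[513.20514735 188.04327155 202.        ]
[571.55802928 205.41422414 202.        ]
[519.08273416 186.89852016 202.        ]
[514.54034056 209.84371519 202.        ]
[563.7876714  226.37677962 202.        ]
```

Emit:
servo_tool(
  rows=[
    {"dx":-0.0157,"dy":-0.0647,"dz":-0.0445,"fingers":0},
    {"dx":-0.0157,"dy":-0.0647,"dz":-0.0445,"fingers":0},
    {"dx":-0.0157,"dy":-0.0647,"dz":-0.0445,"fingers":0},
    {"dx":-0.0157,"dy":-0.0647,"dz":-0.0445,"fingers":0},
    {"dx":-0.0157,"dy":-0.0647,"dz":-0.0445,"fingers":0},
  ],
)

```text
schema error: expected keys dx, dy, dz, wx, wy, wz, fingers
```

Emit:
servo_tool(
  rows=[
    {"dy":-0.0647,"dz":-0.0445,"fingers":0},
    {"dy":-0.0647,"dz":-0.0445,"fingers":0},
    {"dy":-0.0647,"dz":-0.0445,"fingers":0},
    {"dy":-0.0647,"dz":-0.0445,"fingers":0},
    {"dy":-0.0647,"dz":-0.0445,"fingers":0},
  ],
)

```text
schema error: expected keys dx, dy, dz, wx, wy, wz, fingers
```

Emit:
servo_tool(
  rows=[
    {"wx":-1.0,"fingers":0},
    {"wx":-1.0,"fingers":0},
    {"wx":-1.0,"fingers":0},
    {"wx":-1.0,"fingers":0},
    {"wx":-1.0,"fingers":0},
  ],
)

```text
schema error: expected keys dx, dy, dz, wx, wy, wz, fingers
```

Emit:
servo_tool(
  rows=[
    {"wx":-0.4,"fingers":0},
    {"fingers":0},
    {"fingers":0},
  ],
)

```text
schema error: expected keys dx, dy, dz, wx, wy, wz, fingers
```

Run:
```python
from h import *
save('wrist','w1.png'); p,R,s=pose(); print(p,s['clock'],s['qpos'].round(3)); plan([544,198,290],0.34)
print(proj('wrist',[544,198,202]), proj('wrist',[544,198,176]))
```

```text
[147.39180648 633.05637641 231.29917335] 1.35 [-1.408  0.628  0.039  1.517 -0.027  0.996 -0.02 ]
shift units [-0.0783 -0.6466 -0.445 ] mm [ -58.7 -485.  -333.7] turn units [-5.432e+00 -0.000e+00 -1.000e-03] sg 1
[ 52.30538217 597.41853535] [ 70.40468828 564.74166425]
```

View pics/w1.png

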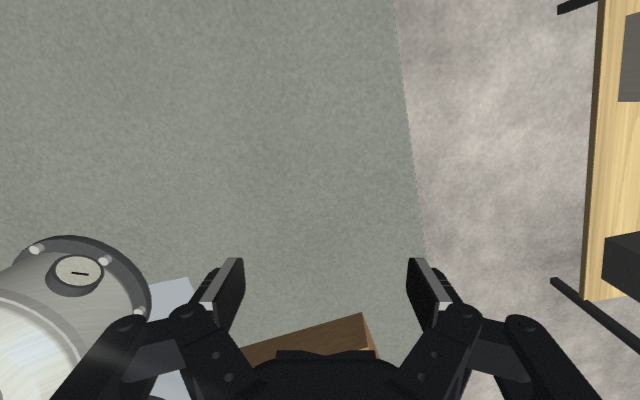

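Emit:
servo_tool(
  rows=[
    {"dx":-0.0157,"dy":-0.0647,"dz":-0.0445,"wx":0,"wy":0,"wz":0,"fingers":0},
    {"dx":-0.0157,"dy":-0.0647,"dz":-0.0445,"wx":0,"wy":0,"wz":0,"fingers":0},
    {"dx":-0.0157,"dy":-0.0647,"dz":-0.0445,"wx":0,"wy":0,"wz":0,"fingers":0},
    {"dx":-0.0157,"dy":-0.0647,"dz":-0.0445,"wx":0,"wy":0,"wz":0,"fingers":0},
    {"dx":-0.0157,"dy":-0.0647,"dz":-0.0445,"wx":0,"wy":0,"wz":0,"fingers":0},
  ],
)

```text
clock: 1.98
eef_pos: [347.1, 414.0, 290.8]
tool_rot: [-0.457, 1.57, 0.885]
force: [0.8, 1.1, 0.6]
width: 85.6
```

Emit:
servo_tool(
  rows=[
    {"dx":0,"dy":-0.0647,"dz":-0.0445,"wx":0,"wy":0,"wz":0,"fingers":0},
    {"dx":0,"dy":-0.0647,"dz":-0.0445,"wx":0,"wy":0,"wz":0,"fingers":0},
    {"dx":0,"dy":-0.0647,"dz":-0.0445,"wx":0,"wy":0,"wz":0,"fingers":0},
    {"dx":0,"dy":-0.0647,"dz":-0.0445,"wx":0,"wy":0,"wz":0,"fingers":0},
    {"dx":0,"dy":-0.0647,"dz":-0.0445,"wx":0,"wy":0,"wz":0,"fingers":0},
  ],
)

```text
clock: 2.6
eef_pos: [545.5, 196.6, 290.4]
tool_rot: [-0.578, 1.57, 0.764]
force: [0.7, 1.2, 0.5]
width: 85.1
```

Emit:
servo_tool(
  rows=[
    {"dx":0,"dy":0,"dz":0,"wx":-1,"wy":0,"wz":0,"fingers":0},
    {"dx":0,"dy":0,"dz":0,"wx":-1,"wy":0,"wz":0,"fingers":0},
    {"dx":0,"dy":0,"dz":0,"wx":-1,"wy":0,"wz":0,"fingers":0},
    {"dx":0,"dy":0,"dz":0,"wx":-1,"wy":0,"wz":0,"fingers":0},
    {"dx":0,"dy":0,"dz":0,"wx":-1,"wy":0,"wz":0,"fingers":0},
  ],
)

```text
clock: 3.22
eef_pos: [544.3, 197.9, 290.2]
tool_rot: [-1.096, 1.571, 0.773]
force: [-0.2, -0.1, 0.8]
width: 85.6
```

Emit:
servo_tool(
  rows=[
    {"dx":0,"dy":0,"dz":0,"wx":-0.4,"wy":0,"wz":0,"fingers":0},
    {"dx":0,"dy":0,"dz":0,"wx":0,"wy":0,"wz":0,"fingers":0},
    {"dx":0,"dy":0,"dz":0,"wx":0,"wy":0,"wz":0,"fingers":0},
  ],
)

```text
clock: 3.6
eef_pos: [544.3, 197.9, 290.2]
tool_rot: [2.229, 1.571, -2.148]
force: [-0.3, 1.1, -0.8]
width: 85.4
```

Run:
```python
from h import *
save('wrist','w2.png'); p,R,s=pose(); print(p,s['clock'],s['qpos'].round(3)); plan([544,198,290],0.34)
print(proj('wrist',[544,198,202]), proj('wrist',[544,198,176]))
```

```text
[544.31208374 197.95356898 290.17481104] 3.65 [-0.378  0.465 -0.029  1.644  0.015  1.033  1.495]
shift units [0.0002 0.0004 0.0002] mm [0.2 0.3 0.1] turn units [-0.04 -0.    0.  ] sg 1
[325.94055387 206.67270586] [325.87847834 197.34706233]
```

View pics/w2.png

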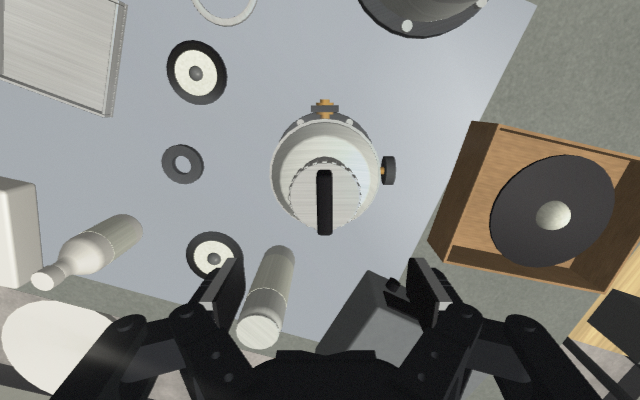

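Run:
```python
from h import *
im=cv2.imread('pics/w2.png').astype(int)
g=im.max(2)[160:245,305:345]<60
n,l,st,c=cv2.connectedComponentsWithStats(g.astype(np.uint8))
i=1+st[1:,4].argmax(); ys,xs=np.nonzero(l==i); print(st[i])
r=[]
for row in range(175,230,4):
    x=xs[ys+160==row]+305; print(row,x.min(),x.max(),end='; ')
    r.append((row,(x.min()+x.max())/2))
print()
r=np.array(r); k=np.polyfit(r[:,0],r[:,1],1); a=np.array([np.polyval(k,175),175]); b=np.array([np.polyval(k,230),230])
A=back('wrist',a,202);B=back('wrist',b,202); print(A,B,np.arctan2(*(B-A)[[1,0]]))
top=xs.size; 
y0,y1=ys.min()+160,ys.max()+160; print(y0,y1)
# far-end (camera side) top edge; camera is beyond +x side?
f,cx,cy,Rc,t=cam('wrist'); print('cam',-Rc.T@t)
for z in(176,202): print(z,back('wrist',[np.polyval(k,y0),y0],z),back('wrist',[np.polyval(k,y1),y1],z))
# predicted wing corners
p=np.array([544,198]);psi=.34
for s in (1,-1):
  for z in (176,202): print(s,z,proj('wrist',[*(p+s*28*np.array([np.cos(psi),np.sin(psi)])),z]).round(1))
im2=cv2.imread('pics/w2.png')[90:250,240:410]; cv2.imwrite('pics/w2c.png',cv2.resize(im2,None,fx=3.5,fy=3.5,interpolation=cv2.INTER_CUBIC))
```

```text
[ 11  10  16  65 961]
175 317 331; 179 316 331; 183 316 331; 187 317 331; 191 317 331; 195 317 331; 199 317 331; 203 317 331; 207 317 331; 211 317 331; 215 317 331; 219 317 331; 223 317 331; 227 318 331; 
[518.17633034 187.03974884 202.        ] [565.29551214 203.82130256 202.        ] 0.34214419662730805
170 234
cam [465.25938044 169.96347095 432.81387805]
176 [519.70185339 187.3836665  176.        ] [580.65795631 209.09325646 176.        ]
202 [514.19006288 185.62003485 202.        ] [568.97493125 205.13173214 202.        ]
1 176 [326.  224.5]
1 202 [326.1 236.1]
-1 176 [325.7 168.3]
-1 202 [325.8 175. ]
```

View pics/w2c.png

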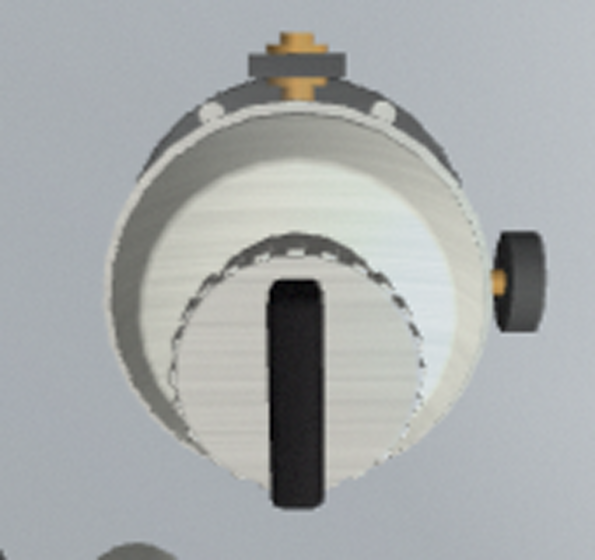

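Emit:
servo_tool(
  rows=[
    {"dx":0.03,"dy":0,"dz":-0.0016,"wx":0,"wy":0,"wz":0,"fingers":0},
    {"dx":0.03,"dy":0,"dz":0,"wx":0,"wy":0,"wz":0,"fingers":0},
    {"dx":0.03,"dy":0,"dz":0,"wx":0,"wy":0,"wz":0,"fingers":0},
    {"dx":0.03,"dy":0,"dz":0,"wx":0,"wy":0,"wz":0,"fingers":0},
    {"dx":0.027,"dy":0,"dz":0,"wx":0,"wy":0,"wz":0,"fingers":0.3},
  ],
)

```text
clock: 4.28
eef_pos: [544.6, 196.8, 179.1]
tool_rot: [1.956, 1.571, -2.42]
force: [-0.5, 1.2, -0.1]
width: 69.6
```

Emit:
servo_tool(
  rows=[
    {"dx":0,"dy":0,"dz":0,"wx":0,"wy":0,"wz":0,"fingers":0.7},
    {"dx":0,"dy":0,"dz":0,"wx":0,"wy":0,"wz":0,"fingers":0.7},
    {"dx":0,"dy":0,"dz":0,"wx":0,"wy":0,"wz":0,"fingers":0.75},
    {"dx":0,"dy":0,"dz":0,"wx":0,"wy":0,"wz":0,"fingers":0.75},
  ],
)

```text
clock: 4.78
eef_pos: [545.1, 197.0, 180.7]
tool_rot: [-1.504, 1.569, 0.403]
force: [0.2, 0.2, 0.1]
width: 21.4
```

Run:
```python
from h import *
im=save('wrist','w3.png'); p,R,s=pose(); print(p,s['clock'],s['force'],s['torque'],s['width']);
```

```text
[544.9979307  196.93472853 180.53795041] 4.825 [ 0.41075036 -0.08645637  0.23040167] [0.00816999 0.02694357 0.02437641] 21.400759390581737
```

View pics/w3.png

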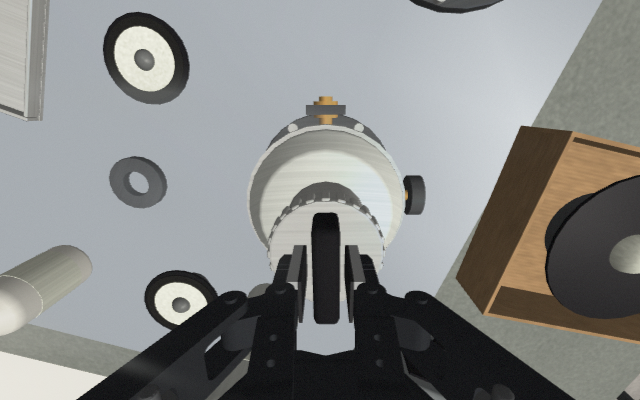

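Emit:
servo_tool(
  rows=[
    {"dx":0,"dy":0,"dz":0,"wx":0,"wy":0,"wz":0,"fingers":0.8},
    {"dx":0,"dy":0,"dz":0,"wx":0,"wy":0,"wz":0,"fingers":0.85},
    {"dx":0,"dy":0,"dz":0,"wx":0,"wy":0,"wz":0,"fingers":1},
    {"dx":0,"dy":0,"dz":0,"wx":0,"wy":0,"wz":0,"fingers":1},
    {"dx":0,"dy":0,"dz":0,"wx":0,"wy":0,"wz":0,"fingers":1},
  ],
)

```text
clock: 5.45
eef_pos: [544.8, 197.0, 180.2]
tool_rot: [-1.245, 1.57, 0.662]
force: [-1.5, 0.1, 5.0]
width: 13.2
```

```bash
cat >> h.py <<'E'
def st(psi0=0.342):
    F=[];T=[]
    p,R,s=pose(); 
    z=R[:,2]; yaw=np.arctan2(-z[0],z[1])
    f=np.array(s['force']);t=np.array(s['torque'])
    print('t',round(s['clock'],2),'tcp',p.round(2),'jawyaw',round(yaw,4),'rel',round(yaw-psi0,4),'F',f.round(2),'T',t.round(3),'w',round(s['width'],1),'tau7',round(s['tau'][6],3),'q7',round(s['qpos'][6],3))
E
python3 - <<'E'
from h import *
for i in range(3): st()
E
```

```text
t 5.45 tcp [544.8  196.96 180.24] jawyaw 0.3367 rel -0.0053 F [-1.46  0.1   4.96] T [-0.047  0.266 -0.013] w 13.2 tau7 -0.004 q7 1.49
t 5.45 tcp [544.8  196.96 180.24] jawyaw 0.3367 rel -0.0053 F [-1.46  0.1   4.96] T [-0.047  0.266 -0.013] w 13.2 tau7 -0.004 q7 1.49
t 5.45 tcp [544.8  196.96 180.24] jawyaw 0.3367 rel -0.0053 F [-1.46  0.1   4.96] T [-0.047  0.266 -0.013] w 13.2 tau7 -0.004 q7 1.49
```

Emit:
servo_tool(
  rows=[
    {"dx":0,"dy":0,"dz":0,"wx":-0.2,"wy":0,"wz":0,"fingers":1},
    {"dx":0,"dy":0,"dz":0,"wx":-0.2,"wy":0,"wz":0,"fingers":1},
    {"dx":0,"dy":0,"dz":0,"wx":-0.2,"wy":0,"wz":0,"fingers":1},
    {"dx":0,"dy":0,"dz":0,"wx":-0.2,"wy":0,"wz":0,"fingers":1},
    {"dx":0,"dy":0,"dz":0,"wx":-0.2,"wy":0,"wz":0,"fingers":1},
  ],
)

```text
clock: 6.08
eef_pos: [545.2, 196.9, 180.3]
tool_rot: [-1.632, 1.57, 0.381]
force: [0.1, -0.9, 4.7]
width: 12.9
```

```bash
python3 -c "
from h import *
st()"
```

```text
t 6.08 tcp [545.16 196.93 180.3 ] jawyaw 0.4418 rel 0.0998 F [ 0.06 -0.86  4.67] T [-0.041  0.109 -0.027] w 12.9 tau7 -0.09 q7 1.573
```

Emit:
servo_tool(
  rows=[
    {"dx":0,"dy":0,"dz":0,"wx":-0.18,"wy":0,"wz":0,"fingers":1},
    {"dx":0,"dy":0,"dz":0,"wx":-0.18,"wy":0,"wz":0,"fingers":1},
    {"dx":0,"dy":0,"dz":0,"wx":-0.18,"wy":0,"wz":0,"fingers":1},
    {"dx":0,"dy":0,"dz":0,"wx":-0.18,"wy":0,"wz":0,"fingers":1},
    {"dx":0,"dy":0,"dz":0,"wx":0,"wy":0,"wz":0,"fingers":1},
  ],
)

```text
clock: 6.7
eef_pos: [545.3, 196.9, 180.3]
tool_rot: [-1.723, 1.57, 0.365]
force: [0.2, 0.0, 4.5]
width: 12.6
```

```bash
python3 -c "
from h import *
st()"
```

```text
t 6.7 tcp [545.25 196.95 180.28] jawyaw 0.5169 rel 0.1749 F [0.25 0.05 4.54] T [-0.001  0.087  0.007] w 12.6 tau7 0.03 q7 1.632
```

Emit:
servo_tool(
  rows=[
    {"dx":0,"dy":0,"dz":0,"wx":-0.09,"wy":0,"wz":0,"fingers":1},
    {"dx":0,"dy":0,"dz":0,"wx":-0.08,"wy":0,"wz":0,"fingers":1},
    {"dx":0,"dy":0,"dz":0,"wx":0,"wy":0,"wz":0,"fingers":1},
  ],
)

```text
clock: 7.08
eef_pos: [545.3, 196.9, 180.3]
tool_rot: [-1.785, 1.569, 0.32]
force: [0.2, 0.6, 5.1]
width: 12.7
```

```bash
python3 -c "
from h import *
st()"
```

```text
t 7.08 tcp [545.27 196.92 180.3 ] jawyaw 0.5347 rel 0.1927 F [0.21 0.56 5.09] T [-0.016  0.061  0.024] w 12.7 tau7 0.034 q7 1.646
```

Emit:
servo_tool(
  rows=[
    {"dx":0,"dy":0,"dz":0,"wx":-0.09,"wy":0,"wz":0,"fingers":1},
    {"dx":0,"dy":0,"dz":0,"wx":-0.08,"wy":0,"wz":0,"fingers":1},
    {"dx":0,"dy":0,"dz":0,"wx":0,"wy":0,"wz":0,"fingers":1},
  ],
)

```text
clock: 7.45
eef_pos: [545.3, 197.0, 180.3]
tool_rot: [-1.759, 1.569, 0.364]
force: [0.8, 0.2, 4.8]
width: 12.8
```

```bash
python3 -c "
from h import *
st()"
```

```text
t 7.45 tcp [545.27 196.96 180.28] jawyaw 0.5524 rel 0.2104 F [0.82 0.15 4.82] T [-0.051  0.037 -0.021] w 12.8 tau7 0.034 q7 1.66
```

Emit:
servo_tool(
  rows=[
    {"dx":0,"dy":0,"dz":0,"wx":-0.09,"wy":0,"wz":0,"fingers":1},
    {"dx":0,"dy":0,"dz":0,"wx":-0.08,"wy":0,"wz":0,"fingers":1},
    {"dx":0,"dy":0,"dz":0,"wx":0,"wy":0,"wz":0,"fingers":1},
  ],
)

```text
clock: 7.82
eef_pos: [545.3, 196.9, 180.3]
tool_rot: [-1.816, 1.569, 0.326]
force: [0.3, 0.4, 5.3]
width: 13.0
```

```bash
python3 -c "
from h import *
st()"
```

```text
t 7.83 tcp [545.31 196.94 180.3 ] jawyaw 0.5702 rel 0.2282 F [0.33 0.4  5.32] T [-0.037  0.036 -0.018] w 13.0 tau7 0.033 q7 1.674
```

Emit:
servo_tool(
  rows=[
    {"dx":0,"dy":0,"dz":0,"wx":-0.09,"wy":0,"wz":0,"fingers":1},
    {"dx":0,"dy":0,"dz":0,"wx":-0.08,"wy":0,"wz":0,"fingers":1},
    {"dx":0,"dy":0,"dz":0,"wx":0,"wy":0,"wz":0,"fingers":1},
  ],
)

```text
clock: 8.2
eef_pos: [545.3, 196.9, 180.3]
tool_rot: [-1.824, 1.569, 0.335]
force: [0.2, 0.2, 5.3]
width: 12.7
```

```bash
python3 -c "
from h import *
st()"
```

```text
t 8.2 tcp [545.31 196.93 180.29] jawyaw 0.588 rel 0.246 F [0.24 0.16 5.31] T [0.019 0.041 0.008] w 12.7 tau7 0.034 q7 1.688
```

Emit:
servo_tool(
  rows=[
    {"dx":0,"dy":0,"dz":0,"wx":-0.09,"wy":0,"wz":0,"fingers":1},
    {"dx":0,"dy":0,"dz":0,"wx":-0.08,"wy":0,"wz":0,"fingers":1},
    {"dx":0,"dy":0,"dz":0,"wx":0,"wy":0,"wz":0,"fingers":1},
  ],
)

```text
clock: 8.57
eef_pos: [545.3, 197.0, 180.3]
tool_rot: [-1.818, 1.569, 0.358]
force: [0.2, -0.4, 5.4]
width: 12.8
```

```bash
python3 -c "
from h import *
st()"
```

```text
t 8.57 tcp [545.31 196.97 180.28] jawyaw 0.6059 rel 0.2639 F [ 0.18 -0.43  5.43] T [-0.012 -0.022  0.01 ] w 12.8 tau7 0.034 q7 1.702
```

Emit:
servo_tool(
  rows=[
    {"dx":0,"dy":0,"dz":0,"wx":-0.09,"wy":0,"wz":0,"fingers":1},
    {"dx":0,"dy":0,"dz":0,"wx":-0.08,"wy":0,"wz":0,"fingers":1},
    {"dx":0,"dy":0,"dz":0,"wx":0,"wy":0,"wz":0,"fingers":1},
  ],
)

```text
clock: 8.95
eef_pos: [545.3, 197.0, 180.3]
tool_rot: [-1.847, 1.569, 0.348]
force: [0.6, 0.3, 4.5]
width: 12.9
```

```bash
python3 -c "
from h import *
st()"
```

```text
t 8.95 tcp [545.31 196.95 180.28] jawyaw 0.6237 rel 0.2817 F [0.65 0.27 4.55] T [-0.054  0.04  -0.065] w 12.9 tau7 0.034 q7 1.716
```

Emit:
servo_tool(
  rows=[
    {"dx":0,"dy":0,"dz":0,"wx":-0.12,"wy":0,"wz":0,"fingers":1},
    {"dx":0,"dy":0,"dz":0,"wx":0,"wy":0,"wz":0,"fingers":1},
  ],
)

```text
clock: 9.2
eef_pos: [545.3, 197.0, 180.3]
tool_rot: [-1.875, 1.569, 0.332]
force: [1.0, -1.0, 4.6]
width: 12.7
```

```bash
python3 -c "
from h import *
st()"
```

```text
t 9.2 tcp [545.32 196.97 180.28] jawyaw 0.6363 rel 0.2943 F [ 1.02 -1.01  4.59] T [0.001 0.022 0.031] w 12.7 tau7 0.033 q7 1.726
```

Noise only; continue.

Emit:
servo_tool(
  rows=[
    {"dx":0,"dy":0,"dz":0,"wx":-0.09,"wy":0,"wz":0,"fingers":1},
    {"dx":0,"dy":0,"dz":0,"wx":-0.09,"wy":0,"wz":0,"fingers":1},
    {"dx":0,"dy":0,"dz":0,"wx":0,"wy":0,"wz":0,"fingers":1},
  ],
)

```text
clock: 9.57
eef_pos: [545.3, 196.9, 180.3]
tool_rot: [-1.891, 1.569, 0.334]
force: [1.1, -0.1, 5.9]
width: 12.6
```

```bash
python3 -c "
from h import *
st()"
```

```text
t 9.57 tcp [545.3  196.93 180.25] jawyaw 0.6551 rel 0.3131 F [ 1.1  -0.09  5.86] T [ 0.032  0.013 -0.014] w 12.6 tau7 0.023 q7 1.741
```

Emit:
servo_tool(
  rows=[
    {"dx":0,"dy":0,"dz":0,"wx":-0.12,"wy":0,"wz":0,"fingers":1},
    {"dx":0,"dy":0,"dz":0,"wx":0,"wy":0,"wz":0,"fingers":1},
  ],
)

```text
clock: 9.82
eef_pos: [545.2, 197.0, 180.3]
tool_rot: [-1.82, 1.57, 0.419]
force: [-0.4, 0.4, 4.2]
width: 12.8
```

```bash
python3 -c "
from h import *
st()"
```

```text
t 9.82 tcp [545.22 197.01 180.26] jawyaw 0.6677 rel 0.3257 F [-0.42  0.45  4.17] T [ 0.014  0.031 -0.044] w 12.8 tau7 0.056 q7 1.751
```

Emit:
servo_tool(
  rows=[
    {"dx":0,"dy":0,"dz":0,"wx":-0.07,"wy":0,"wz":0,"fingers":1},
    {"dx":0,"dy":0,"dz":0,"wx":-0.07,"wy":0,"wz":0,"fingers":1},
    {"dx":0,"dy":0,"dz":0,"wx":0,"wy":0,"wz":0,"fingers":1},
  ],
)

```text
clock: 10.2
eef_pos: [545.1, 197.1, 180.3]
tool_rot: [-1.579, 1.57, 0.674]
force: [0.6, -0.3, 5.3]
width: 12.5
```

```bash
python3 -c "
from h import *
st()"
```

```text
t 10.2 tcp [545.12 197.13 180.26] jawyaw 0.6818 rel 0.3398 F [ 0.58 -0.3   5.27] T [ 0.045  0.111 -0.148] w 12.5 tau7 0.17 q7 1.762
```

Emit:
servo_tool(
  rows=[
    {"dx":0,"dy":0,"dz":0,"wx":-0.06,"wy":0,"wz":0,"fingers":1},
    {"dx":0,"dy":0,"dz":0,"wx":0,"wy":0,"wz":0,"fingers":1},
  ],
)

```text
clock: 10.45
eef_pos: [545.1, 197.1, 180.3]
tool_rot: [-1.467, 1.57, 0.792]
force: [-0.1, 0.7, 5.8]
width: 12.8
```

```bash
python3 -c "
from h import *
st()
save('wrist','w4.png')"
```

```text
t 10.45 tcp [545.12 197.11 180.27] jawyaw 0.6875 rel 0.3455 F [-0.09  0.73  5.83] T [ 0.092  0.076 -0.301] w 12.8 tau7 0.298 q7 1.767
```

View pics/w4.png

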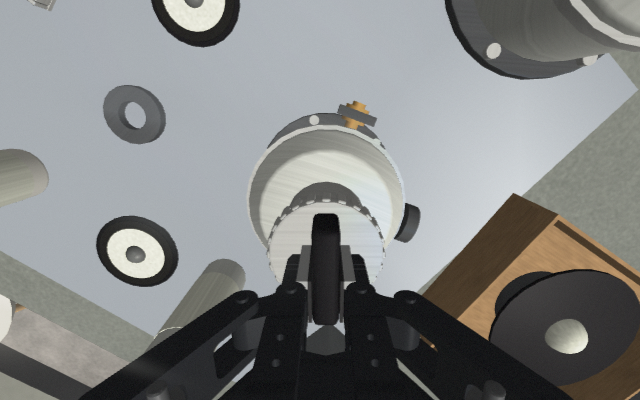

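Emit:
servo_tool(
  rows=[
    {"dx":0,"dy":0,"dz":0,"wx":0.12,"wy":0,"wz":0,"fingers":1},
    {"dx":0,"dy":0,"dz":0,"wx":0.12,"wy":0,"wz":0,"fingers":1},
    {"dx":0.002,"dy":0,"dz":0,"wx":0,"wy":0,"wz":0,"fingers":1},
    {"dx":0.002,"dy":0,"dz":0,"wx":0,"wy":0,"wz":0,"fingers":1},
    {"dx":0,"dy":0,"dz":0,"wx":0,"wy":0,"wz":0,"fingers":1},
  ],
)

```text
clock: 11.12
eef_pos: [545.2, 197.2, 177.5]
tool_rot: [-1.718, 1.57, 0.516]
force: [-0.8, 0.5, 7.3]
width: 12.8
```

```bash
python3 -c "
from h import *
st()"
```

```text
t 11.12 tcp [545.15 197.17 177.49] jawyaw 0.6636 rel 0.3216 F [-0.83  0.48  7.32] T [0.011 0.259 0.029] w 12.8 tau7 0.004 q7 1.747
```

Emit:
servo_tool(
  rows=[
    {"dx":0.002,"dy":0,"dz":0,"wx":0,"wy":0,"wz":0,"fingers":1},
    {"dx":0.0018,"dy":0,"dz":0,"wx":0,"wy":0,"wz":0,"fingers":1},
    {"dx":0,"dy":0,"dz":0,"wx":0,"wy":0,"wz":0,"fingers":1},
  ],
)

```text
clock: 11.5
eef_pos: [545.2, 197.2, 175.0]
tool_rot: [-1.755, 1.569, 0.48]
force: [-2.3, 0.1, 9.2]
width: 12.3
```

```bash
python3 -c "
from h import *
st()
save('wrist','w5.png')
a=cv2.imread('pics/w4.png')[180:340,230:420];b=cv2.imread('pics/w5.png')[180:340,230:420]
cv2.imwrite('pics/cmp.png',cv2.resize(np.hstack([a,b]),None,fx=2.1,fy=2.1))"
```

```text
t 11.5 tcp [545.17 197.18 174.97] jawyaw 0.6636 rel 0.3216 F [-2.29  0.12  9.2 ] T [-0.066  0.354  0.021] w 12.3 tau7 0.005 q7 1.746
```

View pics/cmp.png

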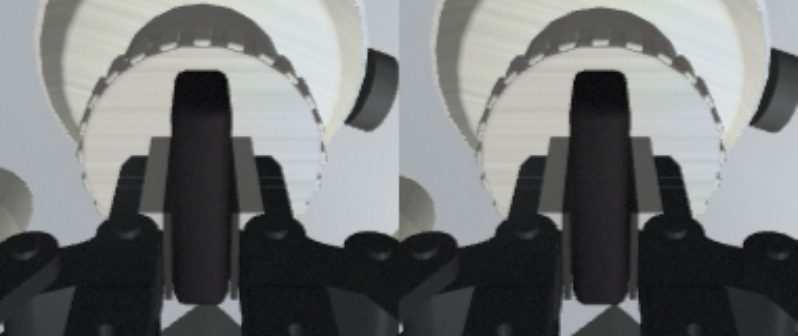

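Emit:
servo_tool(
  rows=[
    {"dx":0.0006,"dy":0,"dz":0,"wx":-0.1,"wy":0,"wz":0,"fingers":1},
    {"dx":0,"dy":0,"dz":0,"wx":-0.1,"wy":0,"wz":0,"fingers":1},
    {"dx":0,"dy":0,"dz":0,"wx":0,"wy":0,"wz":0,"fingers":1},
  ],
)

```text
clock: 11.92
eef_pos: [545.2, 197.2, 174.7]
tool_rot: [-1.768, 1.569, 0.487]
force: [-0.8, -0.7, 10.4]
width: 12.8
```

```bash
python3 -c "
from h import *
st()"
```

```text
t 11.93 tcp [545.24 197.17 174.7 ] jawyaw 0.6844 rel 0.3424 F [-0.83 -0.72 10.42] T [-0.078  0.369 -0.056] w 12.8 tau7 0.064 q7 1.762
```

Emit:
servo_tool(
  rows=[
    {"dx":0,"dy":0,"dz":0,"wx":-0.12,"wy":0,"wz":0,"fingers":1},
    {"dx":0,"dy":0,"dz":0,"wx":0,"wy":0,"wz":0,"fingers":1},
  ],
)

```text
clock: 12.18
eef_pos: [545.3, 197.2, 174.7]
tool_rot: [-1.8, 1.569, 0.468]
force: [-1.7, -0.5, 9.8]
width: 12.2
```

```bash
python3 -c "
from h import *
st()"
```

```text
t 12.18 tcp [545.31 197.2  174.73] jawyaw 0.697 rel 0.355 F [-1.69 -0.54  9.8 ] T [-0.112  0.326 -0.069] w 12.2 tau7 0.064 q7 1.772
```

Emit:
servo_tool(
  rows=[
    {"dx":0,"dy":0,"dz":0,"wx":-0.2,"wy":0,"wz":0,"fingers":1},
    {"dx":0,"dy":0,"dz":0,"wx":-0.3,"wy":0,"wz":0,"fingers":1},
    {"dx":0,"dy":0,"dz":0,"wx":-0.4,"wy":0,"wz":0,"fingers":1},
    {"dx":0,"dy":0,"dz":0,"wx":-0.4,"wy":0,"wz":0,"fingers":1},
    {"dx":0,"dy":0,"dz":0,"wx":-0.4,"wy":0,"wz":0,"fingers":1},
  ],
)

```text
clock: 12.8
eef_pos: [545.7, 197.3, 174.9]
tool_rot: [-2.027, 1.568, 0.42]
force: [-1.0, 0.0, 10.8]
width: 13.0
```

```bash
python3 -c "
from h import *
st()"
```

```text
t 12.8 tcp [545.72 197.31 174.86] jawyaw 0.8761 rel 0.5341 F [-1.    0.03 10.75] T [-0.054  0.202 -0.062] w 13.0 tau7 -0.209 q7 1.913
```

Emit:
servo_tool(
  rows=[
    {"dx":0,"dy":0,"dz":0,"wx":-0.5,"wy":0,"wz":0,"fingers":1},
    {"dx":0,"dy":0,"dz":0,"wx":-0.5,"wy":0,"wz":0,"fingers":1},
    {"dx":0,"dy":0,"dz":0,"wx":-0.5,"wy":0,"wz":0,"fingers":1},
    {"dx":0,"dy":0,"dz":0,"wx":-0.5,"wy":0,"wz":0,"fingers":1},
    {"dx":0,"dy":0,"dz":0,"wx":0,"wy":0,"wz":0,"fingers":1},
  ],
)

```text
clock: 13.42
eef_pos: [545.9, 197.4, 174.9]
tool_rot: [-2.2, 1.567, 0.456]
force: [-0.8, -0.2, 9.8]
width: 12.5
```

```bash
python3 -c "
from h import *
st()"
```

```text
t 13.43 tcp [545.95 197.43 174.92] jawyaw 1.0848 rel 0.7428 F [-0.76 -0.18  9.83] T [-0.01   0.124  0.022] w 12.5 tau7 0.067 q7 2.077
```

Emit:
servo_tool(
  rows=[
    {"dx":0.0004,"dy":0,"dz":0,"wx":-0.6,"wy":0,"wz":0,"fingers":1},
    {"dx":0,"dy":0,"dz":0,"wx":-0.6,"wy":0,"wz":0,"fingers":1},
    {"dx":0,"dy":0,"dz":0,"wx":-0.6,"wy":0,"wz":0,"fingers":1},
    {"dx":0,"dy":0,"dz":0,"wx":-0.6,"wy":0,"wz":0,"fingers":1},
    {"dx":0,"dy":0,"dz":0,"wx":0,"wy":0,"wz":0,"fingers":1},
  ],
)

```text
clock: 14.05
eef_pos: [546.1, 197.6, 174.7]
tool_rot: [-2.415, 1.567, 0.492]
force: [-0.2, 1.3, 10.5]
width: 12.9
```

```bash
python3 -c "
from h import *
st()"
```

```text
t 14.05 tcp [546.07 197.58 174.67] jawyaw 1.3363 rel 0.9943 F [-0.21  1.35 10.49] T [-0.022  0.13   0.043] w 12.9 tau7 0.071 q7 2.276
```

Emit:
servo_tool(
  rows=[
    {"dx":0,"dy":0,"dz":0,"wx":-0.5,"wy":0,"wz":0,"fingers":1},
    {"dx":0,"dy":0,"dz":0,"wx":-0.5,"wy":0,"wz":0,"fingers":1},
    {"dx":0,"dy":0,"dz":0,"wx":-0.5,"wy":0,"wz":0,"fingers":1},
    {"dx":0,"dy":0,"dz":0,"wx":-0.6,"wy":0,"wz":0,"fingers":1},
    {"dx":0,"dy":0,"dz":0,"wx":0,"wy":0,"wz":0,"fingers":1},
  ],
)

```text
clock: 14.68
eef_pos: [546.1, 197.7, 174.7]
tool_rot: [-2.618, 1.567, 0.509]
force: [0.0, -0.2, 10.2]
width: 12.8
```

```bash
python3 -c "
from h import *
st()
p,R,s=pose(); im=save('wrist','w6.png')"
```

```text
t 14.68 tcp [546.07 197.67 174.67] jawyaw 1.5562 rel 1.2142 F [ 0.04 -0.25 10.19] T [0.037 0.061 0.033] w 12.8 tau7 0.07 q7 2.45
```

View pics/w6.png

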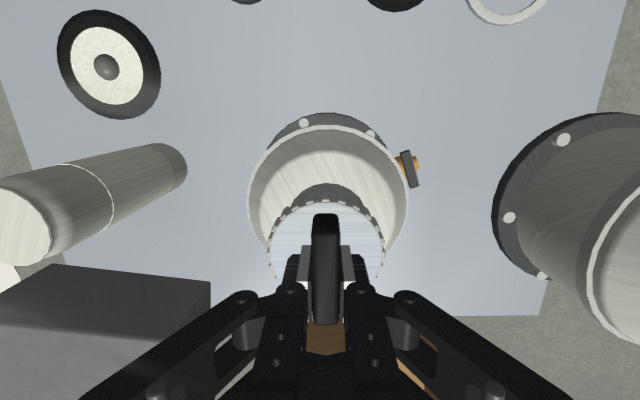

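Turn 0.10 rad more to about 1.315.

Emit:
servo_tool(
  rows=[
    {"dx":0,"dy":0,"dz":0,"wx":-0.3,"wy":0,"wz":0,"fingers":1},
    {"dx":0,"dy":0,"dz":0,"wx":-0.3,"wy":0,"wz":0,"fingers":1},
    {"dx":0,"dy":0,"dz":0,"wx":-0.3,"wy":0,"wz":0,"fingers":1},
    {"dx":0,"dy":0,"dz":0,"wx":-0.1,"wy":0,"wz":0,"fingers":1},
    {"dx":0,"dy":0,"dz":0,"wx":0,"wy":0,"wz":0,"fingers":1},
  ],
)

```text
clock: 15.35
eef_pos: [546.0, 197.7, 174.7]
tool_rot: [-2.726, 1.567, 0.505]
force: [-0.5, 0.7, 9.7]
width: 12.7
```

```bash
python3 -c "
from h import *
st()"
```

```text
t 15.35 tcp [546.04 197.71 174.69] jawyaw 1.6603 rel 1.3183 F [-0.47  0.67  9.71] T [ 0.038  0.071 -0.029] w 12.7 tau7 0.06 q7 2.533
```

Emit:
servo_tool(
  rows=[
    {"dx":-0.0025,"dy":0,"dz":0,"wx":0,"wy":0,"wz":0,"fingers":1},
    {"dx":-0.0025,"dy":0,"dz":0,"wx":0,"wy":0,"wz":0,"fingers":1},
    {"dx":-0.0025,"dy":0,"dz":0,"wx":0,"wy":0,"wz":0,"fingers":1},
    {"dx":-0.0025,"dy":0,"dz":0,"wx":0,"wy":0,"wz":0,"fingers":1},
    {"dx":0,"dy":0,"dz":0,"wx":0,"wy":0,"wz":0,"fingers":1},
  ],
)

```text
clock: 15.98
eef_pos: [545.9, 197.6, 181.4]
tool_rot: [-2.672, 1.568, 0.559]
force: [3.1, 1.3, 4.6]
width: 12.8
```

```bash
python3 -c "
from h import *
st()"
```

```text
t 15.97 tcp [545.94 197.62 181.38] jawyaw 1.6604 rel 1.3184 F [3.07 1.3  4.63] T [ 0.422 -0.64   0.016] w 12.8 tau7 0.014 q7 2.538
```

Emit:
servo_tool(
  rows=[
    {"dx":-0.002,"dy":0,"dz":0,"wx":0,"wy":0,"wz":0,"fingers":1},
    {"dx":-0.002,"dy":0,"dz":0,"wx":0,"wy":0,"wz":0,"fingers":1},
    {"dx":0,"dy":0,"dz":0,"wx":0,"wy":0,"wz":0,"fingers":1},
  ],
)

```text
clock: 16.35
eef_pos: [544.4, 196.6, 183.6]
tool_rot: [0.311, 1.57, -2.741]
force: [1.2, 1.4, 2.3]
width: 13.1
```

```bash
python3 -c "
from h import *
st()"
```

```text
t 16.35 tcp [544.38 196.64 183.57] jawyaw 1.6603 rel 1.3183 F [1.19 1.43 2.29] T [ 0.31  -0.412  0.045] w 13.1 tau7 0.001 q7 2.54
```

Emit:
servo_tool(
  rows=[
    {"dx":-0.003,"dy":0,"dz":0,"wx":0,"wy":0,"wz":0,"fingers":1},
    {"dx":-0.003,"dy":0,"dz":0,"wx":0,"wy":0,"wz":0,"fingers":1},
    {"dx":0,"dy":0,"dz":0,"wx":0,"wy":0,"wz":0,"fingers":1},
  ],
)

```text
clock: 16.73
eef_pos: [543.8, 196.2, 187.8]
tool_rot: [0.439, 1.568, -2.614]
force: [-0.4, -1.1, -1.3]
width: 12.8
```

```bash
python3 -c "
from h import *
st()"
```

```text
t 16.73 tcp [543.83 196.16 187.82] jawyaw 1.6602 rel 1.3182 F [-0.4  -1.12 -1.31] T [-0.012 -0.015 -0.061] w 12.8 tau7 0.005 q7 2.543
```

Emit:
servo_tool(
  rows=[
    {"dx":-0.007,"dy":0,"dz":0,"wx":0,"wy":0,"wz":0,"fingers":1},
    {"dx":-0.007,"dy":0,"dz":0,"wx":0,"wy":0,"wz":0,"fingers":1},
    {"dx":-0.007,"dy":0,"dz":0,"wx":0,"wy":0,"wz":0,"fingers":1},
  ],
)

```text
clock: 17.1
eef_pos: [544.7, 196.8, 204.5]
tool_rot: [-2.767, 1.571, 0.464]
force: [-0.7, -0.2, -0.7]
width: 12.5
```

```bash
python3 -c "
from h import *
st()"
```

```text
t 17.1 tcp [544.71 196.84 204.55] jawyaw 1.6603 rel 1.3183 F [-0.67 -0.25 -0.75] T [ 0.031 -0.013 -0.022] w 12.5 tau7 -0.029 q7 2.554
```

Emit:
servo_tool(
  rows=[
    {"dx":-0.015,"dy":0,"dz":0,"wx":0,"wy":0,"wz":0,"fingers":1},
    {"dx":-0.02,"dy":0,"dz":0,"wx":0,"wy":0,"wz":0,"fingers":1},
    {"dx":-0.02,"dy":0,"dz":0,"wx":0,"wy":0,"wz":0,"fingers":1},
    {"dx":-0.015,"dy":0,"dz":0,"wx":0,"wy":0,"wz":0,"fingers":1},
    {"dx":0,"dy":0,"dz":0,"wx":0,"wy":0,"wz":0,"fingers":1},
  ],
)

```text
clock: 17.73
eef_pos: [545.3, 197.1, 257.8]
tool_rot: [-2.876, 1.569, 0.355]
force: [0.7, 0.2, -1.6]
width: 12.5
```

```bash
python3 -c "
from h import *
st(); save('wrist','w7.png'); save('side','s7.png')
p,R,s=pose(); print(R.round(3)); plan([504,-190,260],1.66); print((R.T@(np.array([504,-190,260])-p)/750).round(4))
for l in ['tray','tray_in']: print([(np.round(d['point'],1).tolist(),round(d['conf'],2)) for d in ctrl.mark_of(l,'side')])"
```

```text
t 17.73 tcp [545.28 197.11 257.8 ] jawyaw 1.6602 rel 1.3182 F [ 0.67  0.15 -1.63] T [-0.005  0.022 -0.01 ] w 12.5 tau7 0.025 q7 2.587
[[-0.     0.089 -0.996]
 [-0.    -0.996 -0.089]
 [-1.     0.     0.   ]]
shift units [-0.0046  0.5087  0.0998] mm [ -3.5 381.5  74.9] turn units [ 0.003  0.004 -0.002] sg 1
[-0.0046  0.5087  0.0998]
[([320.7, 212.7], 0.66), ([271.2, 262.9], 0.42)]
[([317.4, 208.5], 0.55)]
```

View pics/w7.png

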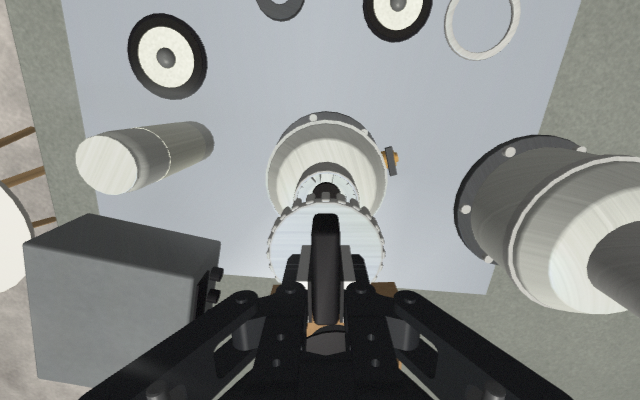

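View pics/s7.png

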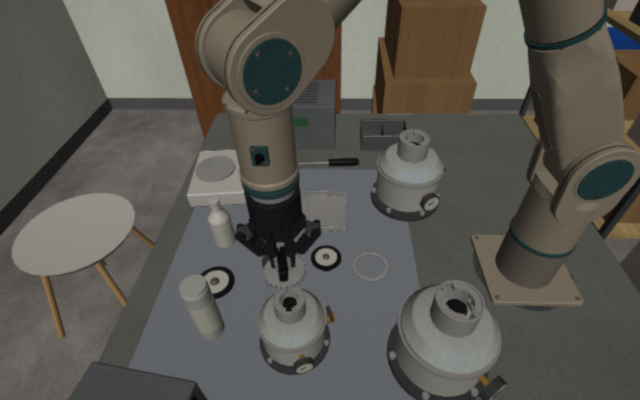

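Emit:
servo_tool(
  rows=[
    {"dx":0,"dy":0,"dz":0,"wx":0.8,"wy":0,"wz":0,"fingers":1},
    {"dx":0,"dy":0,"dz":0,"wx":1,"wy":0,"wz":0,"fingers":1},
    {"dx":0,"dy":0,"dz":0,"wx":1,"wy":0,"wz":0,"fingers":1},
    {"dx":0,"dy":0,"dz":0,"wx":1,"wy":0,"wz":0,"fingers":1},
    {"dx":0,"dy":0,"dz":0,"wx":1,"wy":0,"wz":0,"fingers":1},
  ],
)

```text
clock: 18.55
eef_pos: [544.3, 196.7, 255.9]
tool_rot: [0.746, 1.569, -2.812]
force: [-0.4, -0.3, -1.6]
width: 12.8
```

Emit:
servo_tool(
  rows=[
    {"dx":0,"dy":0,"dz":0,"wx":1,"wy":0,"wz":0,"fingers":1},
    {"dx":0,"dy":0,"dz":0,"wx":1,"wy":0,"wz":0,"fingers":1},
    {"dx":0,"dy":0,"dz":0,"wx":1,"wy":0,"wz":0,"fingers":1},
    {"dx":0,"dy":0,"dz":0,"wx":1,"wy":0,"wz":0,"fingers":1},
    {"dx":0,"dy":0,"dz":0,"wx":0,"wy":0,"wz":0,"fingers":1},
  ],
)

```text
clock: 19.18
eef_pos: [544.4, 196.8, 256.0]
tool_rot: [1.338, 1.57, -2.634]
force: [0.0, -0.1, -1.3]
width: 12.9
```

```bash
python3 -c "
from h import *
st(); 
p,R,s=pose(); print(R.round(3)); print((R.T@(np.array([504,-190,257])-p)/750).round(4))"
```

```text
t 19.18 tcp [544.36 196.84 256.03] jawyaw 0.7401 rel 0.3981 F [ 0.01 -0.12 -1.33] T [-0.013 -0.016 -0.007] w 12.9 tau7 -0.307 q7 1.804
[[-0.001 -0.738 -0.674]
 [-0.001 -0.674  0.738]
 [-1.     0.001  0.   ]]
[-0.001   0.3876 -0.3446]
```

Emit:
servo_tool(
  rows=[
    {"dx":0,"dy":0.02,"dz":-0.0178,"wx":0,"wy":0,"wz":0,"fingers":1},
    {"dx":0,"dy":0.04,"dz":-0.0356,"wx":0,"wy":0,"wz":0,"fingers":1},
    {"dx":0,"dy":0.044,"dz":-0.0391,"wx":0,"wy":0,"wz":0,"fingers":1},
    {"dx":0,"dy":0.044,"dz":-0.0391,"wx":0,"wy":0,"wz":0,"fingers":1},
    {"dx":0,"dy":0.044,"dz":-0.0391,"wx":0,"wy":0,"wz":0,"fingers":1},
  ],
)

```text
clock: 19.8
eef_pos: [523.5, 2.0, 256.5]
tool_rot: [1.995, 1.57, -1.979]
force: [0.8, 0.3, -1.0]
width: 12.8
```

Emit:
servo_tool(
  rows=[
    {"dx":0,"dy":0.044,"dz":-0.0391,"wx":0,"wy":0,"wz":0,"fingers":1},
    {"dx":0,"dy":0.044,"dz":-0.0391,"wx":0,"wy":0,"wz":0,"fingers":1},
    {"dx":0,"dy":0.044,"dz":-0.0391,"wx":0,"wy":0,"wz":0,"fingers":1},
    {"dx":0,"dy":0.04,"dz":-0.0356,"wx":0,"wy":0,"wz":0,"fingers":1},
    {"dx":0,"dy":0.0236,"dz":-0.021,"wx":0,"wy":0,"wz":0,"fingers":1},
  ],
)

```text
clock: 20.42
eef_pos: [501.8, -194.2, 256.4]
tool_rot: [1.716, 1.569, -2.261]
force: [-0.8, -0.2, -2.0]
width: 12.6
```

```bash
python3 -c "
from h import *
st(); save('wrist','w8.png'); 
p,R,s=pose(); print(R.round(3)); print((R.T@(np.array([504,-190,257])-p)/750).round(4))
for a in (-75,75):
  for b in (-75,75): print(proj('wrist',[504+a,-190+b,18]).round(1))
for l in ['tray','tray_in']: print([(np.round(d['point'],1).tolist(),round(d['conf'],2)) for d in ctrl.mark_of(l,'wrist')])"
```

```text
t 20.43 tcp [ 501.82 -194.18  256.44] jawyaw 0.7357 rel 0.3937 F [-0.82 -0.21 -2.01] T [-0.003  0.016 -0.048] w 12.6 tau7 -0.294 q7 2.538
[[-0.001 -0.744 -0.669]
 [-0.004 -0.669  0.744]
 [-1.     0.004 -0.002]]
[-0.0009 -0.0094  0.005 ]
[324.2  92.5]
[406.1 171. ]
[251.7 179.1]
[332.1 244.5]
[([325.0, 268.7], 0.64), ([327.7, 170.3], 0.59), ([473.5, 333.4], 0.35)]
[([321.5, 171.0], 0.7)]
```

View pics/w8.png

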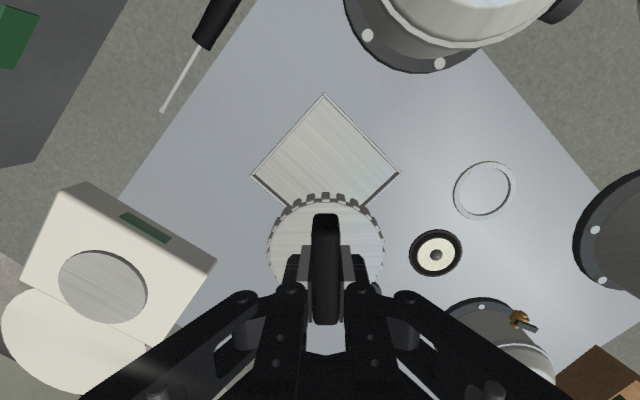

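Emit:
servo_tool(
  rows=[
    {"dx":0.03,"dy":0,"dz":0,"wx":0,"wy":0,"wz":0,"fingers":1},
    {"dx":0.06,"dy":0,"dz":0,"wx":0,"wy":0,"wz":0,"fingers":1},
    {"dx":0.06,"dy":0,"dz":0,"wx":0,"wy":0,"wz":0,"fingers":1},
    {"dx":0.06,"dy":0,"dz":0,"wx":0,"wy":0,"wz":0,"fingers":1},
    {"dx":0.03,"dy":0,"dz":0,"wx":0,"wy":0,"wz":0,"fingers":1},
  ],
)

```text
clock: 21.2
eef_pos: [502.4, -188.1, 74.4]
tool_rot: [0.244, 1.567, 2.556]
force: [0.4, 0.4, -2.2]
width: 12.7
```

Emit:
servo_tool(
  rows=[
    {"dx":0.016,"dy":0,"dz":0,"wx":0,"wy":0,"wz":0,"fingers":1},
    {"dx":0.01,"dy":0,"dz":0,"wx":0,"wy":0,"wz":0,"fingers":1},
    {"dx":0,"dy":0,"dz":0,"wx":0,"wy":0,"wz":0,"fingers":1},
    {"dx":0,"dy":0,"dz":0,"wx":0,"wy":0,"wz":0,"fingers":1},
  ],
)

```text
clock: 21.7
eef_pos: [504.5, -190.1, 57.9]
tool_rot: [-2.589, 1.569, -0.28]
force: [0.4, 0.6, -1.5]
width: 12.6
```

```bash
python3 -c "
from h import *
st(); save('wrist','w9.png'); save('side','s9.png')
a=cv2.imread('pics/s9.png')[130:270,240:400]; cv2.imwrite('pics/s9c.png',cv2.resize(a,None,fx=4,fy=4,interpolation=cv2.INTER_CUBIC))"
```

```text
t 21.7 tcp [ 504.47 -190.15   57.92] jawyaw 0.7388 rel 0.3968 F [ 0.44  0.64 -1.53] T [ 0.022  0.008 -0.001] w 12.6 tau7 0.001 q7 2.471
```

View pics/w9.png

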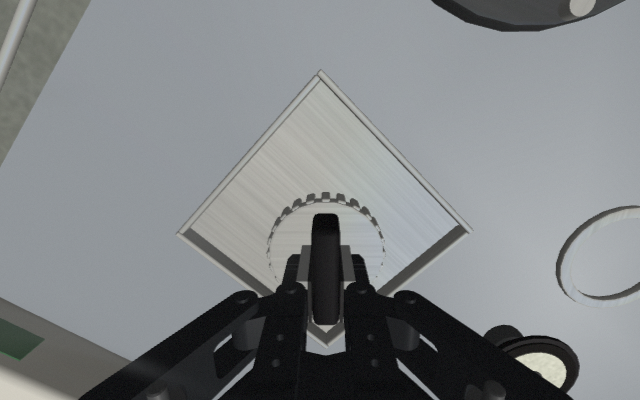

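View pics/s9c.png

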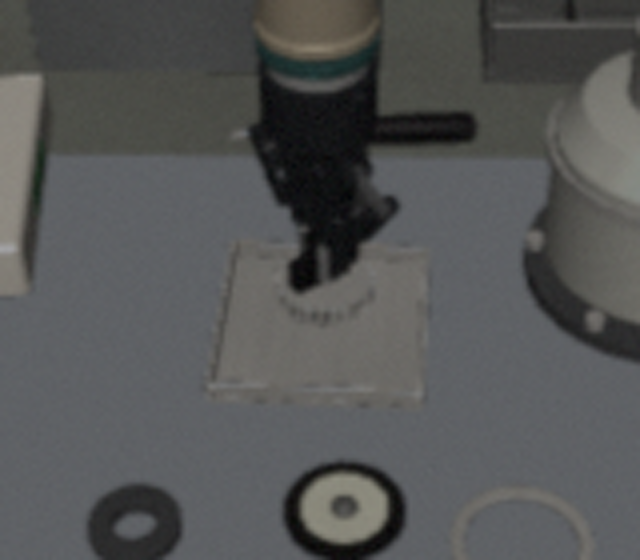

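Emit:
servo_tool(
  rows=[
    {"dx":0.008,"dy":0,"dz":0,"wx":0,"wy":0,"wz":0,"fingers":1},
    {"dx":0.006,"dy":0,"dz":0,"wx":0,"wy":0,"wz":0,"fingers":1},
    {"dx":0.0015,"dy":0,"dz":0,"wx":0,"wy":0,"wz":0,"fingers":1},
    {"dx":0,"dy":0,"dz":0,"wx":0,"wy":0,"wz":0,"fingers":1},
  ],
)

```text
clock: 22.3
eef_pos: [503.7, -190.0, 45.2]
tool_rot: [0.48, 1.57, 2.789]
force: [0.6, -0.8, -1.6]
width: 12.9
```

```bash
python3 -c "
from h import *
st()"
```

```text
t 22.3 tcp [ 503.7  -189.95   45.22] jawyaw 0.7388 rel 0.3968 F [ 0.55 -0.77 -1.57] T [0.015 0.012 0.022] w 12.9 tau7 -0.001 q7 2.468
```

Emit:
servo_tool(
  rows=[
    {"dx":0.0008,"dy":0,"dz":0,"wx":0,"wy":0,"wz":0,"fingers":1},
    {"dx":0.0007,"dy":0,"dz":0,"wx":0,"wy":0,"wz":0,"fingers":1},
    {"dx":0,"dy":0,"dz":0,"wx":0,"wy":0,"wz":0,"fingers":1},
  ],
)

```text
clock: 22.68
eef_pos: [503.9, -190.0, 44.3]
tool_rot: [-2.309, 1.571, 0.0]
force: [-0.6, -0.7, -1.9]
width: 12.8
```

```bash
python3 -c "
from h import *
st()"
```

```text
t 22.68 tcp [ 503.85 -190.01   44.35] jawyaw 0.7388 rel 0.3968 F [-0.62 -0.71 -1.87] T [-0.073 -0.02   0.027] w 12.8 tau7 -0.0 q7 2.467
```

Emit:
servo_tool(
  rows=[
    {"dx":0.0008,"dy":0,"dz":0,"wx":0,"wy":0,"wz":0,"fingers":1},
    {"dx":0,"dy":0,"dz":0,"wx":0,"wy":0,"wz":0,"fingers":1},
  ],
)

```text
clock: 22.92
eef_pos: [503.9, -190.0, 44.3]
tool_rot: [-2.961, 1.57, -0.651]
force: [-0.7, 0.4, 6.0]
width: 12.6
```

```bash
python3 -c "
from h import *
st()"
```

```text
t 22.93 tcp [ 503.89 -190.04   44.28] jawyaw 0.7387 rel 0.3967 F [-0.75  0.43  6.02] T [ 0.15   0.215 -0.019] w 12.6 tau7 0.005 q7 2.467
```

Emit:
servo_tool(
  rows=[
    {"dx":-0.0004,"dy":0,"dz":0,"wx":0,"wy":0,"wz":0,"fingers":1},
    {"dx":0,"dy":0,"dz":0,"wx":0,"wy":0,"wz":0,"fingers":0.8},
    {"dx":0,"dy":0,"dz":0,"wx":0,"wy":0,"wz":0,"fingers":0.7},
    {"dx":0,"dy":0,"dz":0,"wx":0,"wy":0,"wz":0,"fingers":0.5},
    {"dx":0,"dy":0,"dz":0,"wx":0,"wy":0,"wz":0,"fingers":0.3},
  ],
)

```text
clock: 23.55
eef_pos: [503.8, -190.0, 43.9]
tool_rot: [0.011, 1.571, 2.32]
force: [0.8, -0.3, 0.5]
width: 59.0
```

Emit:
servo_tool(
  rows=[
    {"dx":0,"dy":0,"dz":0,"wx":0,"wy":0,"wz":0,"fingers":0.3},
    {"dx":-0.02,"dy":0,"dz":0,"wx":0,"wy":0,"wz":0,"fingers":0.3},
    {"dx":-0.06,"dy":0,"dz":0,"wx":0,"wy":0,"wz":0,"fingers":0.3},
    {"dx":-0.06,"dy":0,"dz":0,"wx":0,"wy":0,"wz":0,"fingers":0.3},
    {"dx":-0.06,"dy":0,"dz":0,"wx":0,"wy":0,"wz":0,"fingers":0.3},
  ],
)

```text
clock: 24.18
eef_pos: [503.7, -190.0, 196.5]
tool_rot: [-2.622, 1.57, -0.312]
force: [0.2, -1.4, 0.0]
width: 60.1
```

Emit:
servo_tool(
  rows=[
    {"dx":0,"dy":0,"dz":0,"wx":0,"wy":0,"wz":0,"fingers":0.3},
    {"dx":0,"dy":0,"dz":0,"wx":0,"wy":0,"wz":0,"fingers":0.3},
  ],
)

```text
clock: 24.42
eef_pos: [503.4, -190.0, 194.4]
tool_rot: [2.91, 1.571, -1.063]
force: [0.1, 0.4, -0.3]
width: 59.7
```

```bash
python3 -c "
from h import *
st(); save('wrist','w10.png'); save('side','s10.png')
a=cv2.imread('pics/s10.png')[130:390,170:470]; cv2.imwrite('pics/s10c.png',cv2.resize(a,None,fx=2.2,fy=2.2,interpolation=cv2.INTER_CUBIC))"
```

```text
t 24.43 tcp [ 503.43 -189.98  194.38] jawyaw 0.7387 rel 0.3967 F [ 0.06  0.39 -0.28] T [-0.064  0.016 -0.056] w 59.7 tau7 0.002 q7 2.512
```

View pics/w10.png

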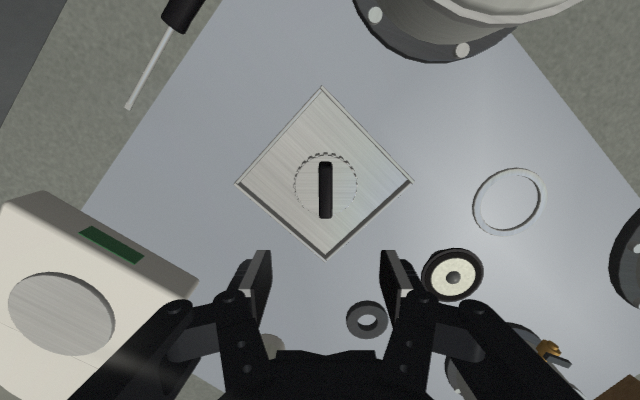

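View pics/s10c.png

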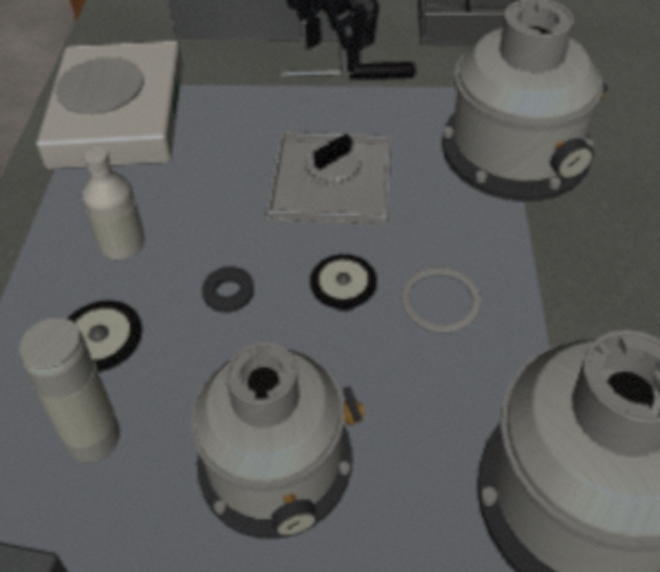

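The cap stands upright in the tray (wrist image, wing about (325,190)). The pot is open, and the other objects are where they were.

```bash
python3 -c "
from h import *
st(); print(ctrl.finish_job())"
```

```text
t 24.52 tcp [ 502.9  -189.73  193.15] jawyaw 0.7388 rel 0.3968 F [ 0.1  -0.3   0.51] T [-0.021 -0.025 -0.038] w 59.7 tau7 -0.0 q7 2.512
the job is handed in; nothing more can be done
None
```

The cap is off the adhesive pot and standing upright in the middle of the steel tray. I handed the job in at about 24.5 s.

- **First stop:** I turned the cap anticlockwise in small steps and felt the stop at about 0.33 rad. The highest wrist moment I read was 0.30 N m, below your 0.5 N m limit.
- **Past the stop:** I backed off slightly, then pressed the cap down about 5.5 mm. The pads did not slip on the wing. I turned it on to 1.32 rad with almost no resistance; the moment stayed near 0.07 N m.
- **Lifting off:** Let up, the cap rose and came straight out. The tool shifted sideways by about 2 mm as it came free, with sideways force up to about 3 N. I set the cap down with about 6 N of contact and opened the fingers slowly.
- **Last checks:** The side and wrist pictures show the cap upright near the tray's centre and the pot open. The bystanders look unmoved by eye; I did not measure them again. The gripper was well clear with no load on it, and no check failed or disagreed.

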